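# Lock the storage box with its push-and-turn T-key

## Task

Lock the storage box on the worktop: take the red-handled T-key out of its wooden stand, pass its crossbar straight down through the slot in the white lid, push it gently against the spring inside and give it a quarter turn, so that when you let go the key stays caught under the lid, upright and square across the slot. Feel how far down to push, as the catch sits at a different depth each time, and never force the key against the box (keep under 25 N). Leave the other things on the worktop where they are.

Things in the scene. Friction and masses are not known exactly. Their poses are not given: they have to be found in the camera images.
- t_key: The T-key, 92 mm long, 70 g. Origin: centre of the underside of its steel crossbar; z up along the shank. Crossbar 36 mm (x) by 10 mm (y), z 0 to 8 mm; round shank 9 mm thick to z 52; round collar 30 mm across, z 52 to 56; red flat grip 42 mm (x) by 14 mm (y), z 56 to 92 mm, parallel to the crossbar. Alike after a half turn about z.
- grip (a point): Middle of the T-key's red grip, on its axis, 77 mm above the crossbar's underside; axes as the key's. Put the TCP here and pinch the 14 mm thickness (along y); the fingertips then clear the collar.
- slot (a point): Centre of the slot's mouth in the top of the lid, 80 mm above the worktop; z up, x along the slot. Slot 40 mm (x) by 13 mm (y), mouth bevelled 1.5 mm, with a flat dark surround; the passage below keeps this outline. Under it is a catch with a spring pad; the height of both is not reported and differs at every start by up to 14 mm. The key's underside meets the pad 23 to 37 mm below the lid top.
- lock_box: Storage box, fixed: light wood, white lid 124 mm (x) by 104 mm (y), 80 mm high. Origin: centre of its underside; x along the slot, which is mid-lid. Inside, the slippery damped spring pad gives from 3 N, stiffens 1.5 N per mm and stops hard after 9 mm (16.5 N). The crossbar can turn, either way, only with the pad pushed 5 to 9 mm (10.5 to 16.5 N); pushed less, ridges block it.
- groove (a point): On the axis of the slot at the lid top (same point as the slot's mouth); its x axis points along the groove in which the crossbar finally lies, square to the slot. The groove, 3 mm deep, 16 mm wide with bevelled sides, is in the underside of the catch: let go there and the spring lifts the crossbar into it and keeps it, the key's underside then 25 to 39 mm below the lid top.
- key_stand: Dark wooden block, 74 mm (x) by 56 mm (y) by 58 mm high, fixed, with a slot 41 by 15 mm along its x, open at the top, in which the T-key hangs upright by its collar at the start, its crossbar 6 mm above the worktop. Origin: centre of its underside.
- candle: Candle in a blush glass, 91 mm across, 102 mm high; bystander. Origin: underside.
- mug: Orange mug, 81 mm wide, 101 mm high; bystander. Origin: underside.
- lemon: Yellow lemon, 78 by 55 mm; bystander. Origin: underside.
- salt_shaker: Glass salt shaker with steel cap, 44 mm across, 90 mm high; bystander. Origin: underside.
- spice_jar: Spice jar with a dark cap, 44 mm across, 96 mm high; bystander. Origin: underside.
- garlic: Garlic bulb, 60 mm; bystander. Origin: underside.

How it is judged:
By the outcome, as a careful person would: the job done as asked, in the order asked, and still so for the second after the job is handed in, with the robot touching nothing.
It also fails if it takes over 64 s, if anything falls off the work surface, if the arm or the gripper's body presses on something with over 40 N, if the wrist force passes 120 N, or if a joint passes its speed limit or range.

## Robot

A 6-joint arm with a two-finger parallel gripper is mounted at the origin on a cart in front of the work surface, level with it; the furniture and walls round the work are solid. World frame = base frame: x ahead of the robot, y to its left, z up, the work surface at z = 0. Lengths are in m, angles in rad, forces in N, time in s.
With the tool pointing down it reaches from about 0.3 to 0.775 m from the base axis. Payload 14.6 kg.
Tool frame: the origin (TCP) lies between the finger pads, 19 mm behind the fingertips; this is the grasp point; z points along the fingers, y is the line along which they close (so a half turn about z gives the same grasp; the last joint's range is limited). The gripper opens to 94 mm and grips with 3 to 60 N. Pads are 16 mm wide; open, the fingers measure 119 mm over their backs; the gripper's body (75 mm by 177 mm) begins 78 mm behind the grasp point.
Start: joints at [-1.4, 0.3, 1.521, -0, 1.321, -0.067], TCP at [0.13, -0.535, 0.224] pointing down, gripper open.
Joint ranges: [-3.03, 3.03], [-0.79, 2.21], [0.23, 2.52], [-1.04, 4.18], [0, 3.07], [-2.55, 2.55]. Speed limits (rad/s): [2.22, 2.22, 2.57, 3.14, 3.14, 3.14].

## Interface

Orientations are given as [roll, pitch, yaw] about the fixed x, y, z axes, in that order (R = Rz(yaw) Ry(pitch) Rx(roll)).
In Python, from station import ctrl, cams gives the robot as it stands. The module is installed in compiled form; this text tells all that it offers.
- The arm moves only by the tool arm_command, never from a script. Its argument "plan" is a list that holds one entry, the list of rows, each a list of 7 numbers: the shift along the tool's x, y, z in a scale on which 1.0 is 75 cm, then the turn, a rotation vector about the tool's x, y, z in a scale on which 1.0 is 180 degrees, then the closure, from -1 (fully open) to 1 (shut). A call has 1 to 12 rows; each row is the pose to reach, as a shift and turn from the pose commanded when the call began, along the tool's axes at that moment; what a row does not reach only later rows make up. A row lasts 1/10 s, in which the tool goes at most 50 mm and 8.59 degrees, less where a joint would pass 70% of its speed; a pose out of reach is approached as far as the arm can. A call with a gripper value outside its range is refused whole. The fingers move at their own pace and stop on an object; "squeeze" is the grip in N (left out, the last holds). Time passes only in rows, so rows that repeat a pose let the fingers close. It gives the time, the measured TCP pose, the force, the opening and the grip force at its end, in the units of the state.
- ctrl.get_obs(): the state, without advancing time (a new reading comes with each control period).
- cams.camera(name): name is "scene" or "top"; returns (picture, depth): 420x560x3 uint8, blue, green, red; 420x560 float32, m along the optical axis (not along the pixel's ray), 0 where there is no reading.
- cams.camera_info(name): a dict with "fx", "fy", "cx", "cy" (pixels), "world_to_cam" (4x4, takes a point from world to camera coordinates). Camera axes: x right, y down, z forward; pixel columns grow to the right and rows downward; lengths in m; the calibration is good to about 2 mm. A picture is of the moment at which its call begins. camera_info takes no time and is no camera call.
- ctrl.hand_in(): hands the job in; it is judged then, once.
The state is a dict: "time_s": time; "qpos": joint angles; "joint_vel": joint speeds; "tau": joint torques, N m; "ee_pos": TCP position; "eef_rot": TCP orientation; "force": force on the tool from outside, world axes, zero at the start; "moment": the same for the moment, N m; "grip_width": finger opening in m; "grip_force": force on a finger pad.
Only numpy, scipy, OpenCV 4.12 (cv2) and the standard library are available. Lean on these libraries where they do the work, as an engineer would, in place of code of your own. Each camera call takes 0.05 s, during which the arm holds its last target. There are 200 camera calls.

## Working session

There is one attempt and no reset: what is moved stays moved. The work goes in short steps, Python scripts to look and compute and a tool call to move; the robot and the scene stay as the last step left them, time stands still between calls to the robot, and variables do not carry over. Pictures are saved under pics/ and viewed, at most 10 in all, crops included, and the job is handed in when it is done.

Besides the shell and the picture viewer there is one more tool, called as a command line: name --argument value ..., lists and objects as JSON in quotes. arm_command: Moves the arm, as the interface text tells. Its arguments: {"type":"object","properties":{"plan":{"type":"array"},"squeeze":{"type":"number"}},"required":["plan"]}

```bash
mkdir -p pics; python3 - <<'E'
from station import ctrl,cams
import cv2,numpy as np
o=ctrl.get_obs();print(o)
for n in("scene","top"):
    p,d=cams.camera(n);cv2.imwrite(f"pics/{n}0.png",p);np.savez(f"{n}0.npz",p=p,d=d)
    print(n,cams.camera_info(n))
E
```

```text
{'time_s': 0.0, 'qpos': array([-1.39961277e+00,  3.00453209e-01,  1.52158250e+00,  1.70880142e-06,
        1.32068208e+00, -6.65905856e-02]), 'joint_vel': array([ 5.06526232e-04,  1.98540234e-03,  2.32393978e-04,  1.22801237e-03,
        6.12237020e-05, -7.78059964e-04]), 'tau': array([-6.83892358e-04, -5.31811023e+01, -3.52735233e+01,  7.07709999e-02,
        2.44297413e-02, -7.29251701e-05]), 'ee_pos': array([ 0.12950903, -0.53429038,  0.22369553]), 'eef_rot': array([-3.14047012e+00, -7.65194797e-05,  2.37773674e-01]), 'force': array([-0.11947597, -0.2124052 , -0.97159312]), 'moment': array([ 0.0034474 ,  0.01169564, -0.01557027]), 'grip_force': 0.0, 'grip_width': 0.09404828075629339}
scene {'fx': 431.3649077947971, 'fy': 431.3649077947971, 'cx': 275.6160694439099, 'cy': 208.10565031833784, 'world_to_cam': array([[-0.48653582, -0.87365096,  0.00411115,  0.40034628],
       [-0.65166432,  0.35976929, -0.6677572 ,  0.43638558],
       [ 0.58190765, -0.32756688, -0.7443678 ,  0.58585506],
       [ 0.        ,  0.        ,  0.        ,  1.        ]])}
top {'fx': 422.21655765497957, 'fy': 422.21655765497957, 'cx': 279.86152481254834, 'cy': 211.10893473599572, 'world_to_cam': array([[ 1.69060278e-03, -9.99973205e-01, -7.12258554e-03,
         1.24856034e-01],
       [-9.82011940e-01, -3.15324201e-04, -1.88818562e-01,
         6.34157878e-01],
       [ 1.88811257e-01,  7.31368123e-03, -9.81986160e-01,
         7.95391663e-01],
       [ 0.00000000e+00,  0.00000000e+00,  0.00000000e+00,
         1.00000000e+00]])}
```

View pics/scene0.png

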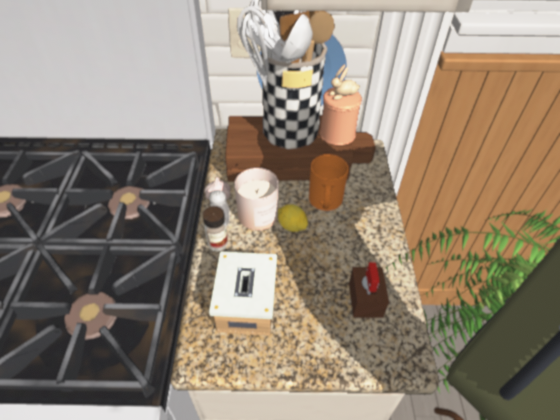

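View pics/top0.png

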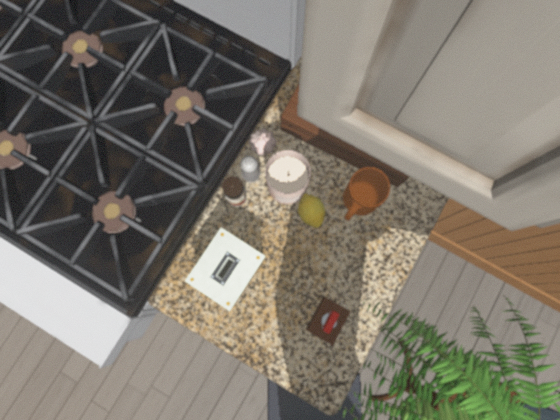

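The scene picture shows the box slot at (245,283) and the red grip at (373,278). In the top picture the slot is at (226,268), the grip at (331,321) and the stand around (328,320).

```bash
cat > h.py <<'E'
import numpy as np,cv2
from station import cams
def cloud(n,d):
    i=cams.camera_info(n);v,u=np.indices(d.shape)
    c=np.stack([(u-i["cx"])/i["fx"]*d,(v-i["cy"])/i["fy"]*d,d],-1)
    W=i["world_to_cam"];return (c-W[:3,3])@W[:3,:3]
def pix2plane(n,uv,z):
    i=cams.camera_info(n);W=i["world_to_cam"];R=W[:3,:3]
    uv=np.atleast_2d(uv);r=np.c_[(uv[:,0]-i["cx"])/i["fx"],(uv[:,1]-i["cy"])/i["fy"],np.ones(len(uv))]@R
    C=-R.T@W[:3,3];return C+r*((z-C[2])/r[:,2])[:,None]
def rect(P):
    (c,s,a)=cv2.minAreaRect((P[:,:2]*1000).astype(np.float32))
    return np.round(c,1),np.round(s,1),round(a,1)
E
python3 - <<'E'
from h import *
for n,roi in(("top",((150,330,300,300))),("scene",(150,0,0,0))):
    z=np.load(n+"0.npz");p=z["p"].astype(int);d=z["d"];X=cloud(n,d);b,g,r=p[...,0],p[...,1],p[...,2]
    ok=(d>0)&(X[...,0]<.75)&(X[...,0]>.2)
    red=ok&(r>110)&(g<60)&(b<70)&(X[...,2]>.04)&(X[...,2]<.12)&(abs(X[...,0]-.45)<.2)
    k,l,st,ce=cv2.connectedComponentsWithStats(red.astype(np.uint8))
    for j in range(1,k):
        if st[j,4]>20:
            P=X[l==j];print(n,"red",st[j],P.mean(0).round(4),P.min(0).round(3),P.max(0).round(3),rect(P))
            T=P[P[:,2]>P[:,2].max()-.006];print("  top",len(T),T.mean(0).round(4),rect(T))
    lid=ok&(abs(X[...,2]-.08)<.008)&(b>140)&(abs(r-b)<70)
    k,l,st,ce=cv2.connectedComponentsWithStats(lid.astype(np.uint8))
    for j in range(1,k):
        if st[j,4]>300:
            m=l==j;P=X[m];print(n,"lid",st[j],np.median(P[:,2]),rect(P))
            pp=pix2plane(n,np.argwhere(m)[:,::-1],.08);print(" plane",rect(pp))
            x,y,w,h,_=st[j]
            hull=np.zeros(d.shape,np.uint8);cv2.fillConvexPoly(hull,cv2.convexHull(np.argwhere(m)[:,::-1].astype(np.int32)),1)
            hull=cv2.erode(hull,np.ones((9,9)))
            g_=p.sum(-1)/3;dk=(hull>0)&(g_<120)
            pp=pix2plane(n,np.argwhere(dk)[:,::-1],.08);print(" dark",dk.sum(),pp.mean(0),rect(pp))
    # stand: z ~ .058, dark
    stt=ok&(abs(X[...,2]-.058)<.006)&(r<130)&(X[...,1]<-.0)
    k,l,st,ce=cv2.connectedComponentsWithStats(stt.astype(np.uint8))
    for j in range(1,k):
        if st[j,4]>100: print(n,"stand",st[j],rect(X[l==j]))
def crop(n,f,x,y,w,h,s):
    p=cv2.imread(f);return cv2.resize(p[y:y+h,x:x+w],None,fx=s,fy=s,interpolation=cv2.INTER_CUBIC)
a=[crop(*q) for q in(("top","pics/top0.png",180,222,95,95,4),("top","pics/top0.png",290,280,75,75,4),("s","pics/scene0.png",205,245,80,75,4),("s","pics/scene0.png",340,250,60,75,4))]
c=np.zeros((600,800,3),np.uint8);
for im,(x,y) in zip(a,((0,0),(400,0),(400,300),(720,300))):
    h,w=im.shape[:2];h=min(h,600-y);w=min(w,800-x);c[y:y+h,x:x+w]=im[:h,:w]
cv2.imwrite("pics/crop.png",c)
E
```

```text
top red [324 312  15  22 143] [0.4184 0.0309 0.0964] [0.399 0.017 0.093] [0.437 0.044 0.1  ] (array([418.3,  30.6]), array([12.9, 40.5]), 59.5)
  top 134 [0.4182 0.031  0.0966] (array([418.4,  30.8]), array([12.9, 39.8]), 60.6)
top lid [ 185  228   80   83 3116] 0.07847403962938851 (array([517.5, 232.6]), array([104.4, 124.2]), 57.4)
 plane (array([517.3, 232.1]), array([104.3, 123.7]), 57.4)
 dark 210 [0.51625074 0.23075683 0.08      ] (array([518.4, 231.7]), array([26.5, 54.3]), 58.0)
top stand [354 156  52  27 117] (array([722.9, -79.9]), array([115.2,   3. ]), 62.2)
top stand [427 341  18  17 112] (array([ 363. , -172.4]), array([20. , 37.6]), 55.8)
scene red [369 263  10  29 218] [0.4129 0.0353 0.0917] [0.399 0.018 0.065] [0.437 0.046 0.099] (array([417.6,  31.8]), array([13.7, 39.7]), 60.5)
  top 154 [0.4172 0.0327 0.0967] (array([417.6,  31.7]), array([13.7, 39.6]), 60.5)
scene lid [ 209  252   68   67 3431] 0.07899786816245165 (array([519. , 232.3]), array([104.2, 126.8]), 57.4)
 plane (array([516.3, 233.6]), array([104. , 128.2]), 57.4)
 dark 244 [0.51422393 0.23303494 0.08      ] (array([518.8, 232.1]), array([27.5, 53.6]), 57.5)
scene stand [468 254  16  17 105] (array([ 365.2, -173.2]), array([25.5, 35.7]), 68.7)
```

View pics/crop.png

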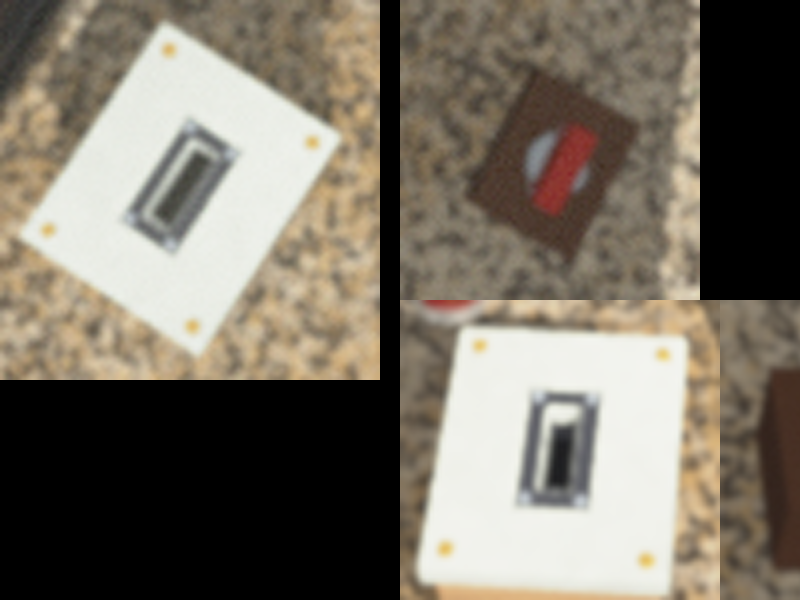

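The crops show the slot lying up-right within its dark surround, mid-lid, and the key hanging in its stand. Slot is at about (518, 232) mm with yaw −32.5°, and the key at (418, 31) mm with yaw −30°. Next I add a helper that turns targets into tool-frame rows.

```bash
cat >> h.py <<'E'
from scipy.spatial.transform import Rotation as Ro
from station import ctrl
def go(x,y,z,yaw):
    """Shift (mm) and turn (rad) in tool axes from the measured pose to a tool-down target; yaw in deg."""
    o=ctrl.get_obs();R=Ro.from_euler("xyz",o["eef_rot"])
    T=Ro.from_euler("xyz",[180,0,yaw],degrees=True)
    s=R.inv().apply(np.array([x,y,z])-o["ee_pos"]*1000)
    print("t",round(o["time_s"],2),"shift",s.round(1),"turn",(R.inv()*T).as_rotvec().round(4),"F",o["force"].round(2),"yaw",np.degrees(o["eef_rot"]).round(2),"q",o["qpos"].round(2))
E
python3 -c "
from h import *
go(418,31,224,150)"
```

```text
t 0.1 shift [ 4.135e+02 -4.815e+02  3.000e-01] turn [-5.0000e-04 -1.3000e-03 -2.3802e+00] F [-0.06 -0.01 -0.56] yaw [-179.94   -0.     13.62] q [-1.4   0.3   1.52 -0.    1.32 -0.07]
```

Units first: shifts go in shares of 75 cm and turns go in shares of 180 degrees. So -481.5 mm / 750 = -0.642, 413.5 mm / 750 = 0.5513, -2.38 rad / 3.1416 = -0.7576.

arm_command --plan '[[[0.5513,-0.642,0,0,0,-0.7576,-0.4],[0.5513,-0.642,0,0,0,-0.7576,-0.4],[0.5513,-0.642,0,0,0,-0.7576,-0.4],[0.5513,-0.642,0,0,0,-0.7576,-0.4],[0.5513,-0.642,0,0,0,-0.7576,-0.4],[0.5513,-0.642,0,0,0,-0.7576,-0.4],[0.5513,-0.642,0,0,0,-0.7576,-0.4],[0.5513,-0.642,0,0,0,-0.7576,-0.4],[0.5513,-0.642,0,0,0,-0.7576,-0.4],[0.5513,-0.642,0,0,0,-0.7576,-0.4],[0.5513,-0.642,0,0,0,-0.7576,-0.4],[0.5513,-0.642,0,0,0,-0.7576,-0.4]]]' --squeeze 40

```text
time_s: 1.3
ee_pos: [0.4026, 0.0022, 0.2244]
eef_rot: [3.141, 0.0, 2.044]
force: [1.0, -1.0, -0.5]
grip_width: 0.0655
grip_force: 0.0
```

```bash
python3 -c "
from h import *
go(418,31,224,150)"
```

```text
t 1.3 shift [18.7 26.8  0.4] turn [ 3.000e-04  4.000e-04 -5.737e-01] F [ 0.98 -1.01 -0.45] yaw [1.7998e+02 2.0000e-02 1.1713e+02] q [-0.09 -0.04  1.9  -0.    1.28 -0.56]
```

To row units: 26.8 mm / 750 = 0.0357, 18.7 mm / 750 = 0.0249, -0.574 rad / 3.1416 = -0.1827.

arm_command --plan '[[[0.0249,0.0357,0,0,0,-0.1827,-0.4],[0.0249,0.0357,0,0,0,-0.1827,-0.4],[0.0249,0.0357,0,0,0,-0.1827,-0.4],[0.0249,0.0357,0,0,0,-0.1827,-0.4],[0.0249,0.0357,0,0,0,-0.1827,-0.4],[0.0249,0.0357,0,0,0,-0.1827,-0.4],[0.0249,0.0357,0,0,0,-0.1827,-0.4]]]'

```text
time_s: 2.0
ee_pos: [0.4177, 0.0286, 0.2242]
eef_rot: [-3.142, -0.0, 2.609]
force: [-0.2, -0.4, 0.5]
grip_width: 0.0659
grip_force: 0.0
```

```bash
python3 -c "
from h import *
go(418,31,150,150)"
```

```text
t 2.0 shift [ 0.9  2.2 74.2] turn [ 0.     -0.0001 -0.0093] F [-0.24 -0.42  0.45] yaw [-1.8000e+02 -1.0000e-02  1.4947e+02] q [-0.02  0.    1.86  0.    1.28 -1.06]
```

To row units: 104 mm / 750 = 0.1387, 2.2 mm / 750 = 0.0029, -0.009 rad / 3.1416 = -0.0029.

arm_command --plan '[[[0.0012,0.0029,0.0533,0,0,-0.0029,-0.4],[0.0012,0.0029,0.1067,0,0,-0.0029,-0.4],[0.0012,0.0029,0.1387,0,0,-0.0029,-0.4],[0.0012,0.0029,0.1387,0,0,-0.0029,-0.4],[0.0012,0.0029,0.1387,0,0,-0.0029,-0.4],[0.0012,0.0029,0.1387,0,0,-0.0029,-0.4]]]'

```text
time_s: 2.6
ee_pos: [0.4189, 0.031, 0.1217]
eef_rot: [3.14, 0.002, 2.62]
force: [0.7, 0.4, 0.8]
grip_width: 0.0653
grip_force: 0.0
```

```bash
python3 - <<'E'
from h import *
go(418,31,83,150)
a=[]
for n,(x,y,w,h) in(("top",(270,250,130,130)),("scene",(310,210,120,130))):
    p,d=cams.camera(n);a.append(cv2.resize(p[y:y+h,x:x+w],(390,390),interpolation=cv2.INTER_CUBIC))
cv2.imwrite("pics/pre.png",np.hstack(a))
E
```

```text
t 2.6 shift [ 0.8 -0.5 38.7] turn [0.0011 0.002  0.0021] F [0.73 0.37 0.85] yaw [1.7994e+02 1.2000e-01 1.5012e+02] q [-0.01  0.14  1.98 -0.    1.02 -1.06]
```

View pics/pre.png

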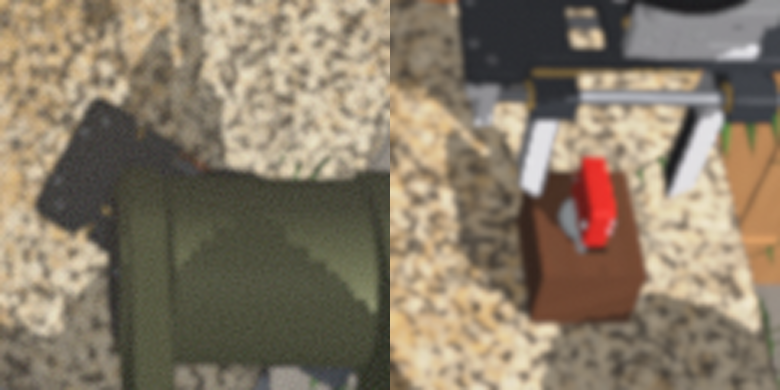

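The fingers straddle the red grip (scene crop, about (600,200)), so I descend and close.

To row units: 38 mm / 750 = 0.0507, 20 mm / 750 = 0.0267, 0.002 rad / 3.1416 = 0.0006.

arm_command --plan '[[[0.0011,-0.0007,0.0267,0,0.0006,0,-0.4],[0.0011,-0.0007,0.0507,0,0.0006,0,-0.4],[0.0011,-0.0007,0.0507,0,0.0006,0,-0.4],[0.0011,-0.0007,0.0507,0,0.0006,0,0.2],[0.0011,-0.0007,0.0507,0,0.0006,0,0.6],[0.0011,-0.0007,0.0507,0,0.0006,0,1],[0.0011,-0.0007,0.0507,0,0.0006,0,1],[0.0011,-0.0007,0.0507,0,0.0006,0,1],[0.0011,-0.0007,0.0507,0,0.0006,0,1],[0.0011,-0.0007,0.0507,0,0.0006,0,1],[0.0011,-0.0007,0.0507,0,0.0006,0,1]]]' --squeeze 40

```text
time_s: 3.8
ee_pos: [0.4172, 0.031, 0.0823]
eef_rot: [3.142, -0.002, 2.621]
force: [0.1, 0.9, 1.4]
grip_width: 0.0139
grip_force: 40.0
```

```bash
python3 -c "
from h import *
go(418,31,83,150)"
```

```text
t 3.8 shift [-0.7  0.4 -0.7] turn [ 0.0001 -0.0019  0.0028] F [0.1  0.91 1.38] yaw [ 1.7999e+02 -1.1000e-01  1.5016e+02] q [-0.01  0.2   2.02  0.    0.92 -1.06]
```

To row units: -140 mm / 750 = -0.1867, -120 mm / 750 = -0.16.

arm_command --plan '[[[0,0,-0.02,0,0,0,1],[0,0,-0.0533,0,0,0,1],[0,0,-0.1067,0,0,0,1],[0,0,-0.16,0,0,0,1],[0,0,-0.1867,0,0,0,1],[0,0,-0.1867,0,0,0,1],[0,0,-0.1867,0,0,0,1]]]'

```text
time_s: 4.5
ee_pos: [0.4171, 0.0309, 0.2215]
eef_rot: [-3.141, -0.002, 2.621]
force: [1.0, -0.3, -1.2]
grip_width: 0.0138
grip_force: 40.0
```

```bash
python3 -c "
from h import *
go(518,232,215,147.4)"
```

```text
t 4.5 shift [ 12.5 224.7   6.5] turn [-0.0003 -0.0025  0.0482] F [ 0.97 -0.3  -1.21] yaw [-1.7998e+02 -1.4000e-01  1.5016e+02] q [-0.01  0.    1.87  0.    1.27 -1.06]
```

To row units: 224.7 mm / 750 = 0.2996, 12.5 mm / 750 = 0.0167, 0.048 rad / 3.1416 = 0.0153.

arm_command --plan '[[[0.0027,0.0467,0,0,0,0.0032,1],[0.0067,0.1067,0,0,0,0.0064,1],[0.0093,0.1667,0,0,0,0.0095,1],[0.0133,0.2267,0.004,0,0,0.0127,1],[0.016,0.2733,0.0087,0,-0.0008,0.0153,1],[0.0167,0.2996,0.0087,0,-0.0008,0.0153,1],[0.0167,0.2996,0.0087,0,-0.0008,0.0153,1],[0.0167,0.2996,0.0087,0,-0.0008,0.0153,1],[0.0167,0.2996,0.0087,0,-0.0008,0.0153,1],[0.0167,0.2996,0.0087,0,-0.0008,0.0153,1]]]'

```text
time_s: 5.5
ee_pos: [0.5182, 0.2312, 0.2158]
eef_rot: [-3.141, 0.001, 2.572]
force: [-1.0, 0.4, -1.8]
grip_width: 0.014
grip_force: 40.0
```

```bash
python3 - <<'E'
from h import *
go(518,232,215,147.4)
p,d=cams.camera("scene");np.savez("s2.npz",p=p,d=d)
y,x,h,w=150,170,150,190
cv2.imwrite("pics/hold.png",cv2.resize(p[y:y+h,x:x+w],None,fx=4,fy=4,interpolation=cv2.INTER_CUBIC))
E
```

```text
t 5.5 shift [0.5 0.6 0.8] turn [-0.0001  0.0005 -0.0007] F [-1.01  0.4  -1.79] yaw [-1.7999e+02  3.0000e-02  1.4736e+02] q [ 0.36  0.35  1.48 -0.    1.31 -0.65]
```

View pics/hold.png

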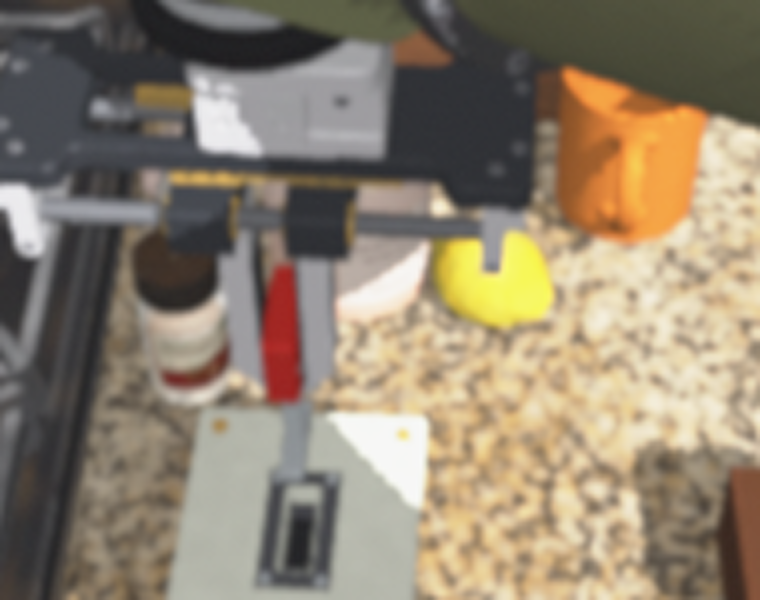

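```bash
python3 - <<'E'
from h import *
z=np.load("s2.npz");p=z["p"].astype(int);d=z["d"];X=cloud("scene",d)*1000
o=ctrl.get_obs();t=o["ee_pos"]*1000;a=o["eef_rot"][2]
ex=np.array([np.cos(a),np.sin(a),0]);ey=np.array([np.sin(a),-np.cos(a),0])
L=np.stack([(X-t)@ex,(X-t)@ey,X[...,2]-t[2]+77],-1)  # key-ish frame, z above the underside
near=(d>0)&(np.hypot(L[...,0],L[...,1])<30)
red=near&(p[...,2]>100)&(p[...,1]<70)&(p[...,0]<80)
P=L[red];print("red",len(P),P.min(0).round(1),P.max(0).round(1),P.mean(0).round(1))
for lo in range(-10,110,6):
    m=near&(L[...,2]>=lo)&(L[...,2]<lo+6)
    if m.sum()>2:P=L[m];print(lo,m.sum(),"x",P[:,0].min().round(1),P[:,0].max().round(1),"y",P[:,1].min().round(1),P[:,1].max().round(1),p[m].mean(0).round())
# predicted projections with the nominal key pose
i=cams.camera_info("scene");W=i["world_to_cam"]
def proj(q):
    w=(t+q[0]*ex+q[1]*ey+np.array([0,0,q[2]-77]))/1000;c=W[:3,:3]@w+W[:3,3]
    return np.round([i["fx"]*c[0]/c[2]+i["cx"],i["fy"]*c[1]/c[2]+i["cy"]],1)
for q in((18,5,0),(18,-5,0),(18,5,8),(18,-5,8),(-18,5,0),(-18,-5,0),(-18,5,8),(-18,-5,8)):
    u=proj(q);print(q,u,((u-[170,150])*4).round())
c=p[255:275,234:256,:].sum(-1)//3;print(c)
E
```

```text
red 260 [-20.5  -7.6  61.3] [ 20.3   6.7 124. ] [ 8.1 -0.8 85.5]
-4 6 x -10.4 15.3 y -5.3 3.6 [126. 125. 122.]
2 51 x -16.1 17.2 y -5.6 4.4 [147. 146. 142.]
8 34 x -17.3 15.0 y -5.1 3.8 [148. 146. 142.]
14 10 x 0.5 3.5 y -4.1 2.4 [147. 145. 140.]
20 12 x -1.8 3.3 y -4.5 4.1 [147. 146. 142.]
26 14 x -0.9 2.6 y -4.3 3.5 [141. 140. 138.]
32 7 x -1.2 2.7 y -4.7 1.4 [128. 126. 136.]
50 8 x 6.4 11.1 y -12.6 8.8 [132. 141. 157.]
56 29 x 9.1 20.1 y -11.9 14.4 [105. 110. 153.]
62 54 x 6.7 19.5 y -19.3 18.4 [108. 110. 154.]
68 61 x 5.5 19.7 y -19.4 18.1 [117. 117. 155.]
74 65 x 4.1 20.3 y -19.4 17.6 [108. 108. 151.]
80 66 x 0.2 19.7 y -19.5 18.6 [112. 111. 150.]
86 197 x -22.8 19.5 y -19.4 18.4 [ 66.  68. 152.]
92 88 x -18.9 19.8 y -19.4 17.7 [ 98.  98. 149.]
98 55 x -2.8 11.5 y -19.6 18.7 [137. 135. 141.]
104 51 x -5.8 12.1 y -19.7 18.3 [137. 136. 140.]
(18, 5, 0) [238.8 271.5] [275. 486.]
(18, -5, 0) [245.  271.8] [300. 487.]
(18, 5, 8) [238.5 268.7] [274. 475.]
(18, -5, 8) [244.7 269. ] [299. 476.]
(-18, 5, 0) [241.4 253.3] [286. 413.]
(-18, -5, 0) [247.3 253.7] [309. 415.]
(-18, 5, 8) [241
[... 1221 characters left out ...]
2 144 139 146 150 151 152 155
  161 163 164 169]
 [177 176 166 145 135 138 144 148 150 152 150 135 115 108 109 111 113 125
  141 147 146 157]
 [176 175 164 138 126 129 132 134 137 139 137 121  97  82  80  81  87 109
  132 138 134 151]
 [176 177 163 132 112 111 111 117 125 129 128 117 104  97  95  90  88 102
  121 124 124 148]
 [177 176 162 125  94  86  92 112 134 144 144 141 139 138 135 124 106  95
   99 101 116 151]
 [177 174 157 118  82  75  91 125 153 165 168 169 169 169 166 151 122  93
   80  83 113 156]
 [176 172 150 112  80  73  97 135 160 171 175 175 176 176 173 159 125  91
   74  80 116 159]
 [176 168 144 105  77  75 101 139 156 161 166 169 169 169 168 155 123  89
   74  82 119 160]]
```

```bash
python3 - <<'E'
from h import *
yaw=np.radians(-32.6)
for n in("top","scene"):
    p=np.load(n+"0.npz")["p"].mean(-1).astype(np.float32);i=cams.camera_info(n);W=i["world_to_cam"]
    def samp(a,b):
        w=np.stack([518+a*np.cos(yaw)-b*np.sin(yaw),232+a*np.sin(yaw)+b*np.cos(yaw),80+0*a],-1)/1000
        c=w@W[:3,:3].T+W[:3,3];return cv2.remap(p,(i["fx"]*c[...,0]/c[...,2]+i["cx"]).astype(np.float32),(i["fy"]*c[...,1]/c[...,2]+i["cy"]).astype(np.float32),cv2.INTER_CUBIC)
    g=np.arange(-75,75.1,.25)
    def edge(s,lo,hi):
        m=(g>=lo)&(g<=hi);k=np.abs(np.gradient(cv2.GaussianBlur(s[None].astype(np.float32),(9,1),1.5)[0]))*m
        return (k*g)[k>k.max()*.5].sum()/k[k>k.max()*.5].sum()
    A,B=np.meshgrid(g,np.arange(-9,9.1,.5));S=samp(A,B).mean(0)
    e=[edge(S,-34,-22.5),edge(S,22.5,34),edge(S,-75,-50),edge(S,50,75)]
    B2,A2=np.meshgrid(g,np.arange(-20,20.1,.5));T=samp(A2,B2).mean(0)
    f=[edge(T,-19,-9.5),edge(T,9.5,19),edge(T,-60,-42),edge(T,42,60)]
    # yaw from long sides of the lid
    sl=[]
    for s in(-1,1):
        c=[];aa=np.arange(-50,51,5)
        for a in aa:
            q=samp(np.full_like(g,a),g);c.append(edge(q,*sorted((s*42,s*60))))
        sl.append(np.degrees(np.polyfit(aa,c,1)[0]))
    print(n,"x",np.round(e,2),"mid",(e[0]+e[1])/2,(e[2]+e[3])/2,"y",np.round(f,2),"mid",(f[0]+f[1])/2,(f[2]+f[3])/2,"dyaw",np.round(sl,2))
E
```

```text
top x [-28.76  28.32 -61.88  63.24] mid -0.21904292714056162 0.6821058175499033 y [-15.26  14.01 -52.65  52.51] mid -0.6265323469612722 -0.07253513194968875 dyaw [-0.3   0.52]
scene x [-28.27  27.44 -69.43  63.75] mid -0.4157024663278239 -2.839781002266946 y [-14.52  13.95 -52.28  53.45] mid -0.28534074721749825 0.5870974551427643 dyaw [ 0.3  -0.03]
```

```bash
python3 -c "
from h import *
go(517.9,232.4,162,147.4)"
```

```text
t 5.55 shift [ 0.9  0.7 53.9] turn [ 0.0001  0.0006 -0.0007] F [-0.4   0.73 -0.57] yaw [1.8000e+02 3.0000e-02 1.4736e+02] q [ 0.36  0.35  1.48 -0.    1.31 -0.65]
```

To row units: 54 mm / 750 = 0.072, 40 mm / 750 = 0.0533.

arm_command --plan '[[[0.0012,0.0009,0.0267,0,0,0,1],[0.0012,0.0009,0.0533,0,0,0,1],[0.0012,0.0009,0.072,0,0,0,1],[0.0012,0.0009,0.072,0,0,0,1],[0.0012,0.0009,0.072,0,0,0,1],[0.0012,0.0009,0.072,0,0,0,1],[0.0012,0.0009,0.072,0,0,0,1]]]'

```text
time_s: 6.25
ee_pos: [0.5183, 0.2332, 0.1626]
eef_rot: [3.141, 0.001, 2.573]
force: [0.1, -0.1, -1.0]
grip_width: 0.0137
grip_force: 40.0
```

```bash
python3 - <<'E'
from h import *
go(517.9,232.4,150,147.4)
p,d=cams.camera("scene")
y,x,h,w=215,180,110,140
cv2.imwrite("pics/entry.png",cv2.resize(p[y:y+h,x:x+w],None,fx=5,fy=5,interpolation=cv2.INTER_CUBIC))
E
```

```text
t 6.25 shift [-0.1 -0.9 12.6] turn [0.0011 0.0013 0.0001] F [ 0.11 -0.06 -0.97] yaw [1.7994e+02 8.0000e-02 1.4741e+02] q [ 0.36  0.4   1.54 -0.    1.2  -0.64]
```

View pics/entry.png

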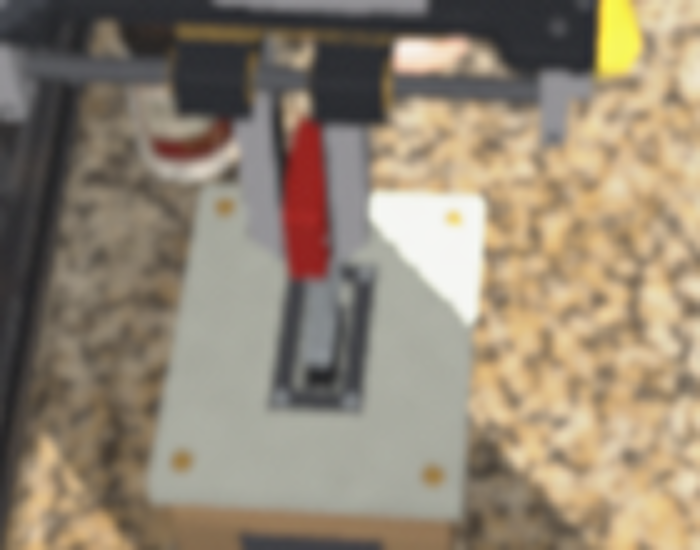

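The crossbar sits just over the slot, slightly left of it at about (320,330) in the crop. That matches the 0.9 mm error measured, so I correct it and enter.

To row units: 12 mm / 750 = 0.016, 9 mm / 750 = 0.012, 0.001 rad / 3.1416 = 0.0003.

arm_command --plan '[[[0,-0.0012,0,0.0003,0.0003,0,1],[0,-0.0012,0,0.0003,0.0003,0,1],[0,-0.0012,0.004,0.0003,0.0003,0,1],[0,-0.0012,0.008,0.0003,0.0003,0,1],[0,-0.0012,0.012,0.0003,0.0003,0,1],[0,-0.0012,0.016,0.0003,0.0003,0,1],[0,-0.0012,0.016,0.0003,0.0003,0,1],[0,-0.0012,0.016,0.0003,0.0003,0,1]]]'

```text
time_s: 7.1
ee_pos: [0.5175, 0.2323, 0.1497]
eef_rot: [-3.14, -0.001, 2.573]
force: [-0.4, -0.1, -0.4]
grip_width: 0.0138
grip_force: 40.0
```

```bash
python3 -c "
from h import *
go(517.9,232.4,140,147.4)"
```

```text
t 7.1 shift [-0.3  0.3  9.7] turn [-0.0011 -0.0006  0.0002] F [-0.37 -0.09 -0.39] yaw [-1.7994e+02 -3.0000e-02  1.4741e+02] q [ 0.36  0.41  1.55 -0.    1.18 -0.64]
```

To row units: 14 mm / 750 = 0.0187, 12 mm / 750 = 0.016.

arm_command --plan '[[[0,0.0004,0.004,0,0,0,1],[0,0.0004,0.008,0,0,0,1],[0,0.0004,0.012,0,0,0,1],[0,0.0004,0.016,0,0,0,1],[0,0.0004,0.0187,0,0,0,1],[0,0.0004,0.0187,0,0,0,1],[0,0.0004,0.0187,0,0,0,1]]]'

```text
time_s: 7.8
ee_pos: [0.5177, 0.2326, 0.1358]
eef_rot: [-3.141, -0.0, 2.573]
force: [0.7, 0.0, -1.3]
grip_width: 0.0136
grip_force: 40.0
```

To row units: 3 mm / 750 = 0.004, 2 mm / 750 = 0.0027.

arm_command --plan '[[[0,0,0.0013,0,0,0,1],[0,0,0.0027,0,0,0,1],[0,0,0.004,0,0,0,1],[0,0,0.004,0,0,0,1],[0,0,0.004,0,0,0,1]]]'

```text
time_s: 8.3
ee_pos: [0.5176, 0.2326, 0.1328]
eef_rot: [-3.141, -0.001, 2.573]
force: [-0.5, 0.6, -1.6]
grip_width: 0.0141
grip_force: 40.0
```

To row units: 3 mm / 750 = 0.004, 2 mm / 750 = 0.0027.

arm_command --plan '[[[0,0,0.0013,0,0,0,1],[0,0,0.0027,0,0,0,1],[0,0,0.004,0,0,0,1],[0,0,0.004,0,0,0,1],[0,0,0.004,0,0,0,1]]]'

```text
time_s: 8.8
ee_pos: [0.5177, 0.2326, 0.1298]
eef_rot: [-3.141, -0.0, 2.573]
force: [-0.8, 0.5, -0.3]
grip_width: 0.0137
grip_force: 40.0
```

To row units: 3 mm / 750 = 0.004, 2 mm / 750 = 0.0027.

arm_command --plan '[[[0,0,0.0013,0,0,0,1],[0,0,0.0027,0,0,0,1],[0,0,0.004,0,0,0,1],[0,0,0.004,0,0,0,1],[0,0,0.004,0,0,0,1]]]'

```text
time_s: 9.3
ee_pos: [0.5176, 0.2325, 0.1267]
eef_rot: [-3.14, -0.0, 2.573]
force: [0.5, -1.2, -0.9]
grip_width: 0.0134
grip_force: 40.0
```

arm_command --plan '[[[0,0,0.0013,0,0,0,1],[0,0,0.0027,0,0,0,1],[0,0,0.004,0,0,0,1],[0,0,0.004,0,0,0,1],[0,0,0.004,0,0,0,1]]]'

```text
time_s: 9.8
ee_pos: [0.5177, 0.2326, 0.1241]
eef_rot: [-3.141, -0.0, 2.573]
force: [-1.9, -1.1, 5.8]
grip_width: 0.0135
grip_force: 40.0
```

To row units: 3 mm / 750 = 0.004, 2 mm / 750 = 0.0027.

arm_command --plan '[[[0,0,0.0013,0,0,0,1],[0,0,0.0027,0,0,0,1],[0,0,0.004,0,0,0,1],[0,0,0.004,0,0,0,1],[0,0,0.004,0,0,0,1],[0,0,0.004,0,0,0,1]]]'

```text
time_s: 10.4
ee_pos: [0.5178, 0.2326, 0.1215]
eef_rot: [-3.141, -0.0, 2.573]
force: [-2.6, -1.4, 9.0]
grip_width: 0.0138
grip_force: 40.0
```

```bash
python3 -c "
from h import *
go(517.6,232.5,120,147.4)
import time
for k in range(4): cams.camera('top');o=ctrl.get_obs();print(o['ee_pos'].round(4),o['force'].round(1))"
```

```text
t 10.4 shift [ 0.1 -0.2  1.5] turn [-0.0005 -0.      0.0002] F [-2.65 -1.41  8.99] yaw [-179.97   -0.    147.41] q [ 0.36  0.44  1.58 -0.    1.12 -0.64]
[0.5178 0.2326 0.1215] [-3.  -0.5  9.8]
[0.5178 0.2326 0.1215] [-3.6 -1.1  9.7]
[0.5178 0.2326 0.1215] [-3.3 -1.   8.6]
[0.5178 0.2326 0.1215] [-3.  -1.9  9.1]
```

To row units: 2.5 mm / 750 = 0.0033, 2 mm / 750 = 0.0027.

arm_command --plan '[[[0.0003,-0.0007,0.0013,0,0,0,1],[0.0003,-0.0007,0.0027,0,0,0,1],[0.0003,-0.0007,0.0033,0,0,0,1],[0.0003,-0.0007,0.0033,0,0,0,1],[0.0003,-0.0007,0.0033,0,0,0,1],[0.0003,-0.0007,0.0033,0,0,0,1]]]'

```text
time_s: 11.2
ee_pos: [0.5177, 0.2325, 0.1195]
eef_rot: [3.141, 0.001, 2.573]
force: [-1.7, -0.9, 11.7]
grip_width: 0.0139
grip_force: 40.0
```

```bash
python3 -c "
from h import *
go(517.6,232.5,119,147.4)
for k in range(4): cams.camera('top');o=ctrl.get_obs();print(o['ee_pos'].round(4),o['force'].round(1),o['moment'].round(2))"
```

```text
t 11.2 shift [ 0.  -0.   0.5] turn [0.0006 0.0005 0.0002] F [-1.75 -0.94 11.73] yaw [1.7996e+02 3.0000e-02 1.4741e+02] q [ 0.36  0.44  1.58 -0.    1.12 -0.64]
[0.5177 0.2325 0.1195] [-1.9 -0.9 12.4] [-0.13  0.55 -0.04]
[0.5177 0.2325 0.1195] [-2.5 -0.4 13. ] [-0.14  0.62  0.01]
[0.5177 0.2325 0.1195] [-3.  -0.9 12.1] [-0.14  0.53  0.02]
[0.5177 0.2325 0.1195] [-2.8 -0.9 12.5] [-0.12  0.56 -0.01]
```

To row units: 0.4 rad / 3.1416 = 0.1273.

arm_command --plan '[[[0,0,0,0,0,0.0255,1],[0,0,0,0,0,0.0509,1],[0,0,0,0,0,0.0764,1],[0,0,0,0,0,0.1019,1],[0,0,0,0,0,0.1273,1],[0,0,0,0,0,0.1273,1],[0,0,0,0,0,0.1273,1]]]'

```text
time_s: 12.1
ee_pos: [0.5182, 0.2326, 0.1198]
eef_rot: [3.139, 0.001, 2.173]
force: [0.8, -0.5, 12.2]
grip_width: 0.0139
grip_force: 40.0
```

```bash
python3 -c "
from h import *
go(517.6,232.4,119.3,57.4)
o=ctrl.get_obs();print(o['ee_pos'].round(4),o['force'].round(1),o['moment'].round(2))"
```

```text
t 12.1 shift [ 0.1 -0.6  0.5] turn [ 2.5000e-03 -7.0000e-04  1.1708e+00] F [ 0.79 -0.48 12.16] yaw [1.7987e+02 4.0000e-02 1.2448e+02] q [ 0.36  0.44  1.58 -0.    1.11 -0.24]
[0.5182 0.2326 0.1198] [ 0.8 -0.5 12.2] [-0.07 -0.13 -0.02]
```

To row units: 0.2 mm / 750 = 0.0003, 0.48 rad / 3.1416 = 0.1528.

arm_command --plan '[[[0,0,0,0,0,0.0382,1],[0,0,0,0,0,0.0764,1],[0,0,0.0003,0,0,0.1146,1],[0,0,0.0003,0,0,0.1528,1],[0,0,0.0003,0,0,0.191,1],[0,0,0.0003,0,0,0.2292,1],[0,0,0.0003,0,0,0.2674,1],[0,0,0.0003,0,0,0.3056,1],[0,0,0.0003,0,0,0.3438,1],[0,0,0.0003,0,0,0.3724,1],[0,0,0.0003,0,0,0.3724,1],[0,0,0.0003,0,0,0.3724,1]]]'

```text
time_s: 13.3
ee_pos: [0.5194, 0.2332, 0.1203]
eef_rot: [3.138, -0.005, 1.003]
force: [6.5, 4.1, 11.2]
grip_width: 0.0141
grip_force: 40.0
```

```bash
python3 -c "
from h import *
go(517.6,232.3,119.3,57.4)
o=ctrl.get_obs();print(o['ee_pos'].round(4),o['force'].round(1),o['moment'].round(2))"
```

```text
t 13.3 shift [-1.7 -1.   1. ] turn [ 0.0038 -0.0051  0.0007] F [ 6.51  4.08 11.24] yaw [179.78  -0.29  57.44] q [0.36 0.44 1.58 0.   1.11 0.93]
[0.5194 0.2332 0.1203] [ 6.5  4.1 11.2] [ 0.74 -1.55 -0.05]
```

```bash
python3 - <<'E'
from h import *
for k in range(4):
    p,d=cams.camera('scene');o=ctrl.get_obs();print(o['ee_pos'].round(4),o['force'].round(1),o['moment'].round(2))
y,x,h,w=215,180,110,140
cv2.imwrite("pics/turned.png",cv2.resize(p[y:y+h,x:x+w],None,fx=5,fy=5,interpolation=cv2.INTER_CUBIC))
E
```

```text
[0.5194 0.2332 0.1203] [ 6.7  3.6 11.9] [ 0.69 -1.5   0.01]
[0.5194 0.2332 0.1203] [ 7.8  4.1 11.7] [ 0.74 -1.51  0.04]
[0.5193 0.2332 0.1202] [ 7.1  3.9 11.8] [ 0.74 -1.52  0.  ]
[0.5194 0.2332 0.1203] [ 7.6  3.9 12.1] [ 0.74 -1.54  0.01]
```

View pics/turned.png

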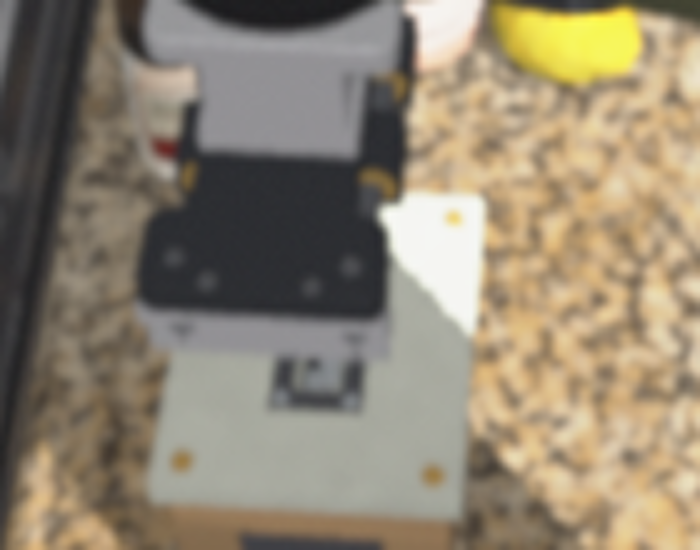

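arm_command --plan '[[[0.0007,0.0004,0,0,0,0,1],[0.0012,0.0007,0,0,0,0,1],[0.0012,0.0007,0,0,0,0,1],[0.0012,0.0007,0,0,0,0,1],[0.0012,0.0007,0,0,0,0,1]]]'

```text
time_s: 14.0
ee_pos: [0.5196, 0.2334, 0.12]
eef_rot: [3.139, -0.003, 1.003]
force: [2.2, 1.7, 13.4]
grip_width: 0.0137
grip_force: 40.0
```

To row units: -3.5 mm / 750 = -0.0047, -3 mm / 750 = -0.004.

arm_command --plan '[[[0.0004,0.0003,-0.0013,0,0,0,1],[0.0004,0.0003,-0.0027,0,0,0,1],[0.0004,0.0003,-0.004,0,0,0,1],[0.0004,0.0003,-0.0047,0,0,0,1],[0.0004,0.0003,-0.0047,0,0,0,1],[0.0004,0.0003,-0.0047,0,0,0,1]]]'

```text
time_s: 14.6
ee_pos: [0.5196, 0.2334, 0.1227]
eef_rot: [3.14, -0.002, 1.003]
force: [3.9, 0.7, 7.7]
grip_width: 0.0141
grip_force: 40.0
```

```bash
python3 -c "
from h import *
for k in range(3): cams.camera('top');o=ctrl.get_obs();print(o['ee_pos'].round(4),o['force'].round(1),o['moment'].round(2))
go(517.9,232.2,124,57.4)"
```

```text
[0.5196 0.2334 0.1228] [4.3 1.1 7.3] [ 0.32 -0.8  -0.  ]
[0.5196 0.2333 0.1227] [3.9 1.5 6.7] [ 0.32 -0.86  0.03]
[0.5196 0.2334 0.1227] [2.6 1.9 6.5] [ 0.29 -0.88 -0.01]
t 14.75 shift [-1.9 -0.8 -1.3] turn [ 0.0019 -0.0023  0.001 ] F [2.57 1.85 6.52] yaw [ 1.7989e+02 -1.3000e-01  5.7450e+01] q [ 0.36  0.44  1.57 -0.    1.12  0.93]
```

To row units: -1 mm / 750 = -0.0013, -0.5 mm / 750 = -0.0007.

arm_command --plan '[[[0.0004,0.0004,-0.0007,0,0,0,1],[0.0004,0.0004,-0.0013,0,0,0,1],[0.0004,0.0004,-0.0013,0,0,0,1],[0.0004,0.0004,-0.0013,0,0,0,1]]]'

```text
time_s: 15.15
ee_pos: [0.5197, 0.2334, 0.1235]
eef_rot: [3.14, -0.002, 1.003]
force: [1.2, 1.3, 5.5]
grip_width: 0.0136
grip_force: 40.0
```

```bash
python3 -c "
from h import *
for k in range(3): cams.camera('top');o=ctrl.get_obs();print(o['ee_pos'].round(4),o['force'].round(1),o['moment'].round(2))
go(517.9,232.2,124,57.4)"
```

```text
[0.5197 0.2334 0.1235] [2.2 0.7 6.2] [ 0.29 -0.55  0.02]
[0.5197 0.2334 0.1235] [2.2 1.2 6.7] [ 0.26 -0.53 -0.  ]
[0.5197 0.2334 0.1235] [2.2 1.1 5.7] [ 0.29 -0.59 -0.05]
t 15.3 shift [-2.  -0.9 -0.5] turn [ 0.0013 -0.0016  0.001 ] F [2.2  1.13 5.75] yaw [ 1.7993e+02 -9.0000e-02  5.7460e+01] q [ 0.36  0.44  1.57 -0.    1.12  0.93]
```

arm_command --plan '[[[0,0,0,0,0,0,0.6],[0,0,0,0,0,0,0.2],[0,0,0,0,0,0,-0.2],[0,0,0,0,0,0,-0.2],[0,0,0,0,0,0,-0.2],[0,0,0,0,0,0,-0.2]]]' --squeeze 5

```text
time_s: 15.9
ee_pos: [0.5187, 0.2329, 0.1223]
eef_rot: [-3.141, 0.001, 1.003]
force: [-0.6, -0.4, 0.5]
grip_width: 0.0544
grip_force: 0.0
```

To row units: -180 mm / 750 = -0.24, -150 mm / 750 = -0.2.

arm_command --plan '[[[0,0,-0.0133,0,0,0,-0.2],[0,0,-0.04,0,0,0,-0.2],[0,0,-0.08,0,0,0,-0.2],[-0.04,0,-0.1333,0,0,0,-0.2],[-0.0933,0,-0.16,0,0,0,-0.2],[-0.1467,0,-0.16,0,0,0,-0.2],[-0.2,0,-0.16,0,0,0,-0.2],[-0.24,0,-0.16,0,0,0,-0.2],[-0.24,0,-0.16,0,0,0,-0.2],[-0.24,0,-0.16,0,0,0,-0.2]]]'

```text
time_s: 16.9
ee_pos: [0.4224, 0.0812, 0.2436]
eef_rot: [3.141, -0.0, 1.002]
force: [0.3, 1.8, -0.2]
grip_width: 0.0564
grip_force: 0.0
```

```bash
python3 - <<'E'
from h import *
a=[]
for n,(x,y,w,h) in(("top",(180,215,100,100)),("scene",(195,220,100,100))):
    p,d=cams.camera(n);a.append(cv2.resize(p[y:y+h,x:x+w],(400,400),interpolation=cv2.INTER_CUBIC))
    X=cloud(n,d)*1000;pi=p.astype(int);m=(pi[...,2]>100)&(pi[...,1]<70)&(pi[...,0]<80)&(np.hypot(X[...,0]-518,X[...,1]-232)<35)&(X[...,2]>85)
    P=X[m];T=P[P[:,2]>P[:,2].max()-6];print(n,len(P),P[:,2].min().round(1),P[:,2].max().round(1),rect(T))
print(ctrl.get_obs()["force"])
cv2.imwrite("pics/final.png",np.hstack(a))
E
```

```text
top 128 122.2 142.0 (array([516225.6, 229058.3]), array([37302.5, 11574.7]), 56.0)
scene 345 108.5 141.1 (array([515521.5, 231677.8]), array([37824.1, 12020.9]), 57.5)
[ 0.3000773   0.16748706 -0.39734565]
```

View pics/final.png

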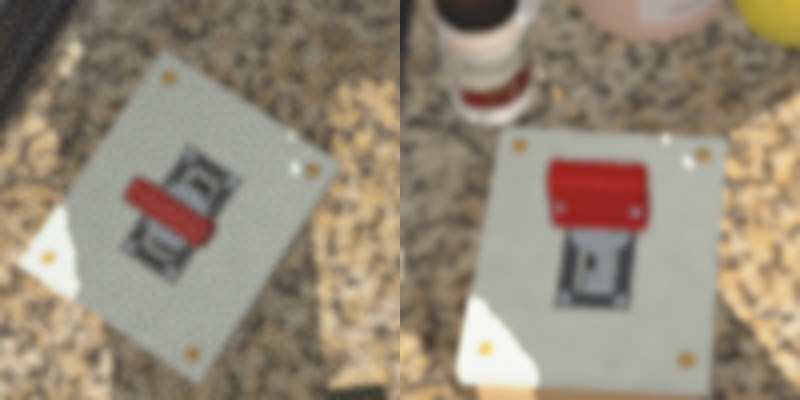

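The key's grip stands square across the slot (top crop about (168,212), scene crop about (597,193)). Its yaw is about 57°, and its height matches the crossbar being in the groove. The other things look undisturbed in these crops.

```bash
python3 -c "
from station import ctrl
print(ctrl.hand_in())"
```

```text
the job is handed in; nothing more can be done
None
```

The T-key is caught under the lid with its grip square across the slot, and the job was handed in at about 17 s; contact readings peaked at about 15 N, and hand-in returned no verdict.

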